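# Slide under the loupe of the viewing rail

## Robot

A 6-joint arm with a two-finger parallel gripper is mounted at the origin on a cart in front of the work surface, level with it; the furniture and walls round the work are solid. World frame = base frame: x ahead of the robot, y to its left, z up, the work surface at z = 0. Lengths are in m, angles in rad, forces in N, time in s.
With the tool pointing down it reaches from about 0.15 to 0.775 m from the base axis. Payload 6.1 kg.
Tool frame: the origin (TCP) lies on the centre line of the jaws, within the pads' length; the fingertips stand 22 mm ahead of it and the grasp point (between the pads) lies 3 mm ahead of it; z points along the fingers, y is the line along which they close (so a half turn about z gives the same grasp; the last joint's range is limited). The gripper opens to 85 mm and grips with 20 to 120 N. Pads are 22 mm wide; open, the fingers measure 114 mm over their backs; the gripper's body (76 mm by 85 mm) begins 54 mm behind the grasp point. The pads swing forward as they close: fully open they stand 13 mm farther back than shut.
Start: joints at [1.342, 0.126, -0.04, 1.405, 0, 1.571], TCP at [0.119, 0.511, 0.218] pointing down, gripper open.
Joint ranges: [-2.72, 2.72], [-0.95, 1.95], [-1.27, 1.35], [-1.78, 2.02], [-1.46, 1.47], [-3.14, 3.14]. Speed limits (rad/s): [2.39, 2.39, 3.01, 3.14, 3.14, 3.14].

## Interface

Orientations are given as a rotation vector (axis times angle).
In Python, from workcell import r gives the robot as it stands.
- The arm moves only by the shell command python3 -m jog 'ROWS'. ROWS is JSON, a list that holds one entry, the list of rows, each a list of 5 numbers: the shift along the tool's x, y, z scaled (see below), then the turn about the tool's z scaled (see below), then the opening, from 0 (shut) to 1 (fully open). In form: [[[dx, dy, dz, spin, grip], ...]]. A call has 1 to 20 rows; each row shifts and turns the commanded pose from where the row before left it, along the tool's axes as they then stand; what a row does not reach is not made up. The controller multiplies each number of a shift by 0.2 m and each number of a turn by 2 pi rad. A row lasts 1/12 s, in which the tool goes at most 41.7 mm and 7.16 degrees, less where a joint would pass 70% of its speed; a pose out of reach is approached as far as the arm can. A call with a number of a shift or a turn outside -1 to 1 is refused whole. A call with a gripper value outside its range is refused whole. The fingers move at their own pace and stop on an object; the grip force is fixed at half the most. Time passes only in rows, so rows that do not move let the fingers close. It gives the time, the measured TCP pose, the force, the opening and the grip force at its end, in the units of the state.
- r.get_state(): the state, without advancing time (a new reading comes with each control period).
- r.get_image(name): name is "side" or "top"; returns the picture (480x640x3 uint8, red, green, blue); there is no depth.
- r.camera_info(name): a dict with "vertical_fov" (degrees; the focal length in pixels is half the picture's height over the tangent of half this angle, whatever the lens; pixels are square), "cx", "cy" (the principal point, pixels), "view" (4x4, takes a point from world to camera coordinates). Camera axes: x right, y up, looking along -z (the intrinsics and any distortion apply to the point x, -y, -z); pixel columns grow to the right and rows downward; lengths in m; the calibration is good to about 2 mm. A picture is of the moment at which its call begins. camera_info takes no time and is no camera call.
- r.hand_in(): hands the job in; it is judged then, once.
Trained networks look in the newest picture that a camera, given by its name, has taken for a name from the list of things; names that differ only in an ending like _2 or _b are one class to them, and where a whole thing is asked for, a point or a joint stands for the part that bears it (a point fixed in the world has none). Each returns a list of dicts, best first, with "p" (0 to 1); they miss things now and then, are a little off and sometimes report something else, mostly with a low value. They report only what shows in the picture. A call takes as long as a camera call.
- r.spot_in(camera, name): "centre" ([column, row] in pixels, amid what is visible of it).
- r.regions_of(camera, name): "mask" (480x640 bool, what is visible of it) and "centre" ([column, row] in pixels, amid what is visible of it).
- r.place_of(camera, name): "centre" ([column, row] in pixels: a listed point, or the origin of a listed thing).
The state is a dict: "clock": time; "joint_pos": joint angles; "qvel": joint speeds; "effort": joint torques, N m; "tcp_pos": TCP position; "orientation": TCP orientation; "force": force on the tool from outside, world axes, zero at the start; "moment": the same for the moment, N m; "finger_gap": opening from 0.0 (shut) to 1.0 (fully open); "grip_force": force on a finger pad.
Only numpy, scipy, OpenCV 4.12 (cv2) and the standard library are available. Lean on these libraries where they do the work, as an engineer would, in place of code of your own. Each camera call takes 0.05 s, during which the arm holds its last target. There are 200 camera calls.

## Task

Bring the stained slide under the loupe of the viewing rail: with a fingertip press down the ribbed rubber pad in the middle of the carriage, which frees its brake, and keeping the pad pressed push the carriage along the rail until its nose rests against the stop, the foot of the loupe head. Then lift the finger straight off so that the pad springs up and the brake holds the carriage there. Never drag the carriage with the pad up, do not ram the stop out of its place, keep off the glass slide and the loupe head, and leave the things lying about as they are.

Things in the scene. Friction and masses are not known exactly. Their poses are not given: they have to be found in the camera images.
- slide_rail: fixed aluminium slotted rail lying on the worktop, 434 long x 48 wide x 26 high (mm). Origin: centre of its underside. Its y axis runs along the rail, from the carriage towards the loupe head: the carriage is pushed towards +y of this frame. z is up.
- pad_top (a point): top centre of the black ribbed release pad in the middle of the carriage's saddle; 47 mm above the worktop when up; goes down with the pad. Pad 46 mm along the rail, 36 mm across. A grey lip (10 mm thick, 44 mm wide, top 56 mm above the worktop) stands at each end along the rail: a pocket 48 mm long, open at the sides. The pressing finger may push on the lip ahead of it.
- release_pad (a joint): how far the release pad is pressed, in m: about 0 up (brake on), 0.006 fully down. A spring resists: it gives way at about 9 N and needs 11.5 N fully down. From about 0.001 on the brake is off; press it 0.003 to 0.005 to be sure. With the pad up the brake holds the carriage against a push of about 7 to 9 N.
- carriage (a joint): position of the carriage along the rail in m, growing towards the loupe head. With the brake off it slides with about 1 N plus 3 N per m/s. The grey carriage is 44 mm wide; from the pad centre it reaches 34 mm back and 118 mm ahead, where the flat table (top 32 mm above the worktop) carries the glass slide.
- carriage_nose (a point): middle of the front end (nose) of the carriage, 118 mm ahead of the pad centre along the rail, 30 mm above the worktop
- stop_face (a point): middle of the stop: the near face of the foot of the loupe head, 30 mm above the worktop. The nose of the carriage is to rest against it; the distance from carriage_nose to stop_face along the rail is what the carriage has still to travel (70 to 200 mm at the start).
- loupe_head: black foot clamped on the rail, 40 mm long x 50 mm wide, top 45 mm above the worktop, with a knob on its front and a 104 mm high aluminium arm holding a lens 48 mm across over the rail, 43 mm before the stop face. Origin on the rail's centre line at the stop face, at worktop height; axes as the rail's. The clamp slips if pushed with more than about 45 N.
- smear_slide: glass slide 26 x 76 mm, held by two clips on the carriage's table, long side along the rail. Origin: centre of its underside. Glass: not to be touched.
- oil: loose small amber bottle with black cap, 25 mm across, 43 mm high, behind the rail. Origin: centre of its underside. Bystander.
- vial: loose clear vial with white cap, 23 mm across, 46 mm high, behind the rail. Origin: centre of its underside. Bystander.
- tweezers: loose steel forceps lying in front of the rail, 119 mm long, 14 mm wide, 9 mm high. Origin: centre of the underside. Bystander.
- counter: loose hand tally counter, 51 x 75 x 25 mm, to the right. Origin: centre of the underside. Bystander.
- pen: loose black pen, 136 mm long, 11 mm high, lying towards the front right. Origin: centre of the underside. Bystander.
- slides_box: loose dark red slide box, 94 x 100 x 38 mm, to the left. Origin: centre of the underside. Bystander.

How it is judged:
On the way, in this order (a step that is already met when the one before it is completed fails the run):
1. the release pad is pressed down while the carriage is still away from the stop (value of joint release_pad above 0.0015 m and y of carriage_nose in the frame of stop_face below -0.03 m), for 0.1 s.
2. the carriage's nose is at the stop with the pad still pressed (value of joint release_pad above 0.001 m and y of carriage_nose in the frame of stop_face above -0.002 m), for 0.05 s.
At the end, for the whole second after the job is handed in: The nose of the carriage is within 2 mm of the stop face and at rest, the release pad is up again (within 0.8 mm), and the stop stands within 3 mm of where it was (y of carriage_nose in the frame of stop_face above -0.002 m and value of joint release_pad below 0.0008 m and distance of stop_face from where it was at the start of the episode below 0.003 m and velocity of joint carriage between -0.005 and 0.005 m/s); the robot touches nothing.
It fails at once if the carriage is dragged with the release pad up (brake on) (value of joint release_pad below 0.0004 m and (velocity of joint carriage above 0.015 m/s or velocity of joint carriage below -0.015 m/s)).
It fails at once if the loupe head with its stop is rammed more than 3 mm along (distance of stop_face from where it was at the start of the episode above 0.003 m).
It fails at once if the glass slide is touched (contact force between any of the fingers, the arm and smear_slide above 0.5 N).
It fails at once if the loupe head is touched (contact force between any of the fingers, the arm and loupe_head above 1 N).
It fails at once if a bystander is moved more than 10 mm or lifted (distance of any of oil, vial, tweezers, counter, pen, slides_box from where it was at the start of the episode above 0.01 m).
It also fails if it takes over 35 s, if anything falls off the work surface, if the arm or the gripper's body presses on something with over 40 N, if the wrist force passes 120 N, or if a joint passes its speed limit or range.

## Working session

There is one attempt and no reset: what is moved stays moved. The work goes in short steps, Python scripts to look and compute and a shell command to move; the robot and the scene stay as the last step left them, time stands still between calls to the robot, and variables do not carry over. Pictures are saved under pics/ and viewed, at most 10 in all, crops included, and the job is handed in when it is done.

```bash
mkdir -p pics
cat > h.py <<'E'
import numpy as np, cv2
from workcell import r
def proj_setup(c):
    i=r.camera_info(c); f=240/np.tan(np.radians(i["vertical_fov"])/2)
    return i,f,np.array(i["view"])
def ray(c,px):
    i,f,V=proj_setup(c)
    K=np.array([[f,0,i["cx"]],[0,f,i["cy"]],[0,0,1.]])
    D=np.array(i.get("distortion",i.get("dist",[0,0,0,0])),float)
    u=cv2.undistortPoints(np.array([[px]],float),K,D)[0,0]
    d=V[:3,:3].T@np.array([u[0],-u[1],-1]); o=-V[:3,:3].T@V[:3,3]
    return o,d
def at_z(c,px,z):
    o,d=ray(c,px); return o+d*(z-o[2])/d[2]
def save(c,n):
    im=r.get_image(c); cv2.imwrite("pics/"+n,im[:,:,::-1]); return im
E
python3 - <<'E'
from h import *
for c in ("side","top"):
    print(c,{k:v for k,v in r.camera_info(c).items()})
    save(c,c+"1.png")
    for n,z in (("pad_top",.047),("carriage_nose",.03),("stop_face",.03),("slide_rail",0),("loupe_head",0),("smear_slide",.032)):
        for d in r.place_of(c,n)[:2]:
            print(c,n,round(d["p"],2),np.round(d["centre"],1),at_z(c,d["centre"],z).round(4))
s=r.get_state();print(s)
E
```

```text
side {'vertical_fov': 57.07210992319293, 'cx': 323.45159510838414, 'cy': 236.24069817109736, 'view': array([[ 0.89836774, -0.43923449, -0.00291048, -0.4667653 ],
       [ 0.30047342,  0.60969909,  0.73347307, -0.19457811],
       [-0.32039215, -0.65980307,  0.67971228, -0.82312213],
       [ 0.        ,  0.        ,  0.        ,  1.        ]])}
side pad_top 0.65 [240.5 178.5] [0.428  0.2922 0.047 ]
side carriage_nose 0.75 [340.5 249.9] [ 0.5443 -0.0337  0.03  ]
side stop_face 0.57 [297.1 216.6] [0.5046 0.1101 0.03  ]
side stop_face 0.35 [301.2 257.4] [ 0.4588 -0.0168  0.03  ]
side slide_rail 0.63 [337.5 256.9] [ 0.5428 -0.0237  0.    ]
side loupe_head 0.68 [297.5 223.5] [0.5081 0.1191 0.    ]
side loupe_head 0.64 [339.  248.5] [ 0.5581 -0.0015  0.    ]
side smear_slide 0.67 [351.5 262.8] [ 0.5461 -0.0797  0.032 ]
top {'vertical_fov': 46.54453210777981, 'cx': 316.754489525838, 'cy': 233.99262432317872, 'view': array([[-0.02930048, -0.99952503,  0.0095499 ,  0.01192027],
       [ 0.99678835, -0.02850524,  0.07483609, -0.50970699],
       [-0.07452833,  0.01171196,  0.99715012, -1.35582
[... 537 characters left out ...]
32 ]
{'clock': 0.7, 'joint_pos': array([ 1.34199707e+00,  1.25744757e-01, -3.95685969e-02,  1.40542293e+00,
       -2.82138814e-05,  1.57082378e+00]), 'qvel': array([ 6.00865118e-07, -4.15843481e-04,  2.13124247e-04, -2.12168469e-03,
       -2.28000405e-03,  1.52349706e-04]), 'effort': array([ 2.03034273e-03, -4.35559595e+01,  3.53021371e+01,  8.23516802e-04,
        5.55234749e-06, -1.84680937e-07]), 'tcp_pos': array([0.11907909, 0.51130026, 0.21783792]), 'orientation': array([3.58652472e-01, 3.12101804e+00, 8.86341662e-05]), 'force': array([-0.07752697, -0.07085159, -0.17454885]), 'moment': array([-0.01633757, -0.0197454 , -0.05854311]), 'grip_force': 0.0, 'finger_gap': 1.0019447729680848}
```

View pics/top1.png

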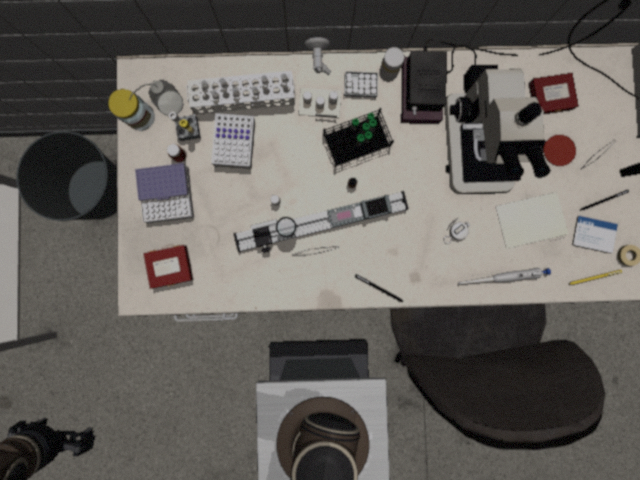

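View pics/side1.png

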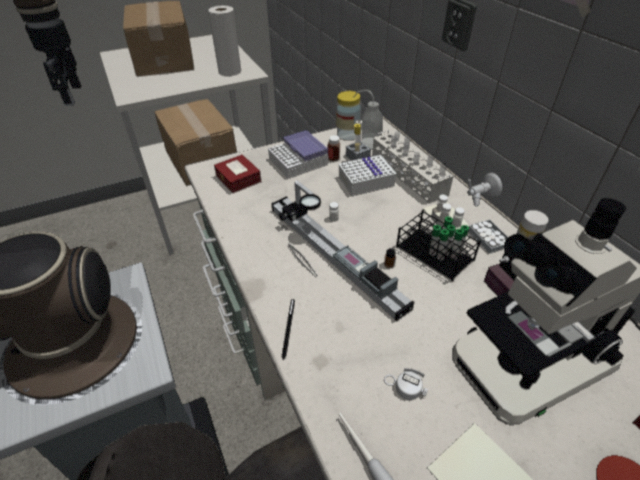

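The top view shows the rail from (237,242) to (407,201), with the pad at about (377,205), the slide at (345,215) and the loupe foot at (263,237). The side camera's pad_top hit (240,178) is false, because the pad is at about (378,278) there. I'll take one refinement for the rail direction and the pad.

Run:
```python
from h import *
M={}
for c in ("side","top"):
    im=save(c,c+"2.png")
    for n,z in (("release_pad",.047),("carriage",.03),("slide_rail",.026),("smear_slide",.033)):
        for d in r.regions_of(c,n)[:1]:
            m=d["mask"]; ys,xs=np.nonzero(m)
            p=np.array([at_z(c,(x,y),z)[:2] for x,y in zip(xs,ys)])
            mu=p.mean(0); w,v=np.linalg.eigh(np.cov((p-mu).T)); a=v[:,1]*np.sign(v[1,1]); t=(p-mu)@a; s=(p-mu)@v[:,0]
            print(c,n,round(d["p"],2),m.sum(),"centre",np.round(d["centre"],1),"mean",mu.round(4),"deg",np.degrees(np.arctan2(-a[0],a[1])).round(1),"ext",t.min().round(3),t.max().round(3),np.ptp(s).round(3))
    x0,y0,x1,y1=(240,190,420,260) if c=="top" else (265,180,425,330)
    k=4 if c=="top" else 4
    cv2.imwrite(f"pics/{c}2z.png",cv2.resize(im[y0:y1,x0:x1,::-1],None,fx=k,fy=k,interpolation=cv2.INTER_CUBIC))
```

```text
side release_pad 0.85 285 centre [375.5 280.7] mean [ 0.5637 -0.1498] deg -3.5 ext -0.027 0.022 0.043
side carriage 0.58 1414 centre [368.4 270.6] mean [ 0.5619 -0.1131] deg 14.5 ext -0.073 0.085 0.063Traceback (most recent call last):
  File "<stdin>", line 8, in <module>
  File "h.py", line 14, in at_z
    o,d=ray(c,px); return o+d*(z-o[2])/d[2]
        ~~~^^^^^^
  File "h.py", line 7, in ray
    i,f,V=proj_setup(c)
          ~~~~~~~~~~^^^
  File "h.py", line 4, in proj_setup
    i=r.camera_info(c); f=240/np.tan(np.radians(i["vertical_fov"])/2)
ValueError: time passes only in moves, steps and waits
```

```bash
sed -i 's/^def proj_setup/import functools\n@functools.lru_cache(None)\ndef proj_setup/' h.py
python3 - <<'E'
from h import *
for c in ("top","side"):
    im=save(c,c+"2.png")
    for n,z in (("release_pad",.047),("carriage",.03),("slide_rail",.026),("smear_slide",.033)):
        if c=="side" and n!="smear_slide": continue
        for d in r.regions_of(c,n)[:1]:
            m=d["mask"]; ys,xs=np.nonzero(m)
            p=np.array([at_z(c,(x,y),z)[:2] for x,y in zip(xs,ys)])
            mu=p.mean(0); w,v=np.linalg.eigh(np.cov((p-mu).T)); a=v[:,1]*np.sign(v[1,1]); t=(p-mu)@a; s=(p-mu)@v[:,0]
            print(c,n,round(d["p"],2),m.sum(),"centre",np.round(d["centre"],1),"mean",mu.round(4),"deg",np.degrees(np.arctan2(-a[0],a[1])).round(1),"ext",t.min().round(3),t.max().round(3),np.ptp(s).round(3))
    x0,y0,x1,y1=(230,185,420,260) if c=="top" else (265,185,425,330)
    cv2.imwrite(f"pics/{c}2z.png",cv2.resize(im[y0:y1,x0:x1,::-1],None,fx=4,fy=4,interpolation=cv2.INTER_CUBIC))
E
```

```text
top release_pad 0.74 298 centre [374.1 204.4] mean [ 0.5724 -0.1469] deg 5.4 ext -0.025 0.025 0.039
top carriage 0.93 1077 centre [360.4 211.9] mean [ 0.5641 -0.1085] deg 13.9 ext -0.077 0.077 0.046
top slide_rail 0.77 3600 centre [316.2 223.6] mean [ 0.5412 -0.0051] deg 12.4 ext -0.225 0.21 0.075
top smear_slide 0.84 352 centre [342.3 211.5] mean [ 0.5565 -0.0731] deg 11.6 ext -0.039 0.038 0.029
side smear_slide 0.71 167 centre [304.9 253.7] mean [ 0.4568 -0.0253] deg 7.1 ext -0.056 0.057 0.016
```

View pics/top2z.png

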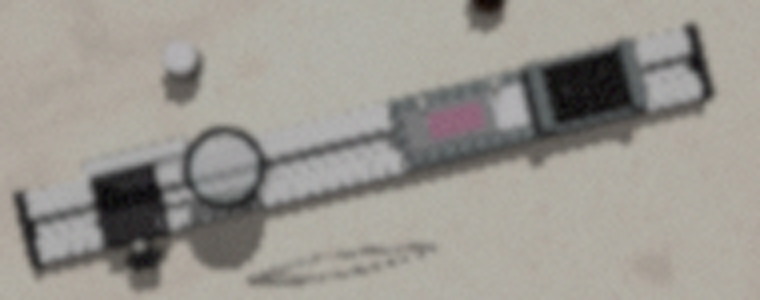

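View pics/side2z.png

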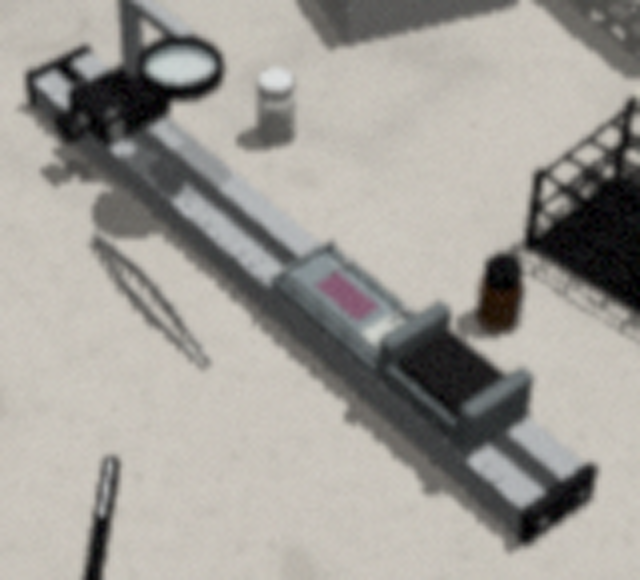

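The zoomed pictures put the pad centre at top (377,206.8) and side (378.8,278), the nose at top (330,218.8) and the foot face at top (270,234.5). That gives 117 mm from pad to nose against 118 expected, a rail heading of about 12.5°, and about 150 mm to travel. I'll shut the gripper, turn it so tool x lies along the rail, and approach.

```bash
python3 -m jog '[[[0,0,0,0.0198,0],[0,0,0,0.0198,0],[0,0,0,0.0198,0],[0,0,0,0.0198,0],[0,0,0,0.0198,0],[0,0,0,0.0198,0],[0,0,0,0.0198,0],[0,0,0,0.0198,0],[0,0,0,0.0198,0],[-0.169,0.068,0,0,0],[-0.169,0.068,0,0,0],[-0.169,0.068,0,0,0],[-0.169,0.068,0,0,0],[-0.169,0.068,0,0,0],[-0.169,0.068,0,0,0],[-0.169,0.068,0,0,0],[-0.169,0.068,0,0,0],[-0.169,0.068,0,0,0],[-0.169,0.068,0,0,0],[-0.169,0.068,0,0,0]]]'
python3 -m jog '[[[-0.169,0.068,0,0,0],[-0.169,0.068,0,0,0],[-0.169,0.068,0,0,0],[-0.169,0.068,0,0,0],[-0.169,0.068,0,0,0],[-0.169,0.068,0,0,0],[-0.169,0.068,0,0,0],[-0.169,0.068,0,0,0],[-0.169,0.068,0,0,0],[-0.169,0.068,0,0,0],[-0.169,0.068,0,0,0],[0,0,0.1,0,0],[0,0,0.1,0,0],[0,0,0.1,0,0],[0,0,0.1,0,0],[0,0,0,0,0]]]'
cat > m.py <<'E'
from h import *
from scipy.spatial.transform import Rotation as R
def px(c,P):
    i,f,V=proj_setup(c); q=V[:3,:3]@P+V[:3,3]; return np.array([i["cx"]+f*q[0]/-q[2],i["cy"]-f*q[1]/-q[2]])
def tool():
    s=r.get_state(); A=R.from_rotvec(s["orientation"]).as_matrix(); return s,A
E
python3 - <<'E'
from m import *
pts={"pad":(377,206.75,.047),"nose":(330,218.75,.032),"stop":(270,234.5,.045),"railL":(237,242.5,.026),"railR":(405.5,200.75,.026)}
W={k:at_z("top",v[:2],v[2]) for k,v in pts.items()}
for k,v in W.items(): print(k,v.round(4))
d=W["railL"]-W["railR"]; print("heading",np.degrees(np.arctan2(-d[0],d[1])),np.hypot(*d[:2]),"mid",(W["railL"]+W["railR"])[:2]/2)
print("side pad",at_z("side",(378.75,278),.047).round(4))
s,A=tool(); print(s["clock"],s["tcp_pos"].round(4),A.round(3).tolist(),s["force"],s["finger_gap"])
tip=s["tcp_pos"]+.022*A[:,2]
for c,b in (("top",(310,165,440,255)),("side",(300,200,430,310))):
    print(c,"tip px",px(c,tip).round(1))
    im=save(c,c+"3.png"); x0,y0,x1,y1=b
    cv2.imwrite(f"pics/{c}3z.png",cv2.resize(im[y0:y1,x0:x1,::-1],None,fx=5,fy=5,interpolation=cv2.INTER_CUBIC))
E
```

```text
clock: 2.92
tcp_pos: [0.3476, 0.18, 0.2181]
orientation: [1.961, 2.454, 0.001]
force: [1.1, 1.4, 0.0]
finger_gap: -0.002
grip_force: 0.0
clock: 4.25
tcp_pos: [0.5728, -0.1477, 0.1335]
orientation: [-1.958, -2.449, 0.004]
force: [-1.0, -0.4, 0.1]
finger_gap: -0.005
grip_force: 0.0
pad [ 0.5698 -0.1505  0.047 ]
nose [ 0.5453 -0.0362  0.032 ]
stop [0.5099 0.1104 0.045 ]
railL [0.494  0.1928 0.026 ]
railR [ 0.5852 -0.2239  0.026 ]
heading 12.34350425281383 0.426605790688298 mid [ 0.53963972 -0.01557156]
side pad [ 0.567  -0.1522  0.047 ]
4.25 [ 0.5728 -0.1477  0.1335] [[-0.22, 0.975, -0.006], [0.975, 0.22, 0.002], [0.003, -0.006, -1.0]] [-0.99362547 -0.43959569  0.09430538] -0.004666290790397141
top tip px [379.  202.1]
side tip px [382.9 252.5]
```

View pics/side3z.png

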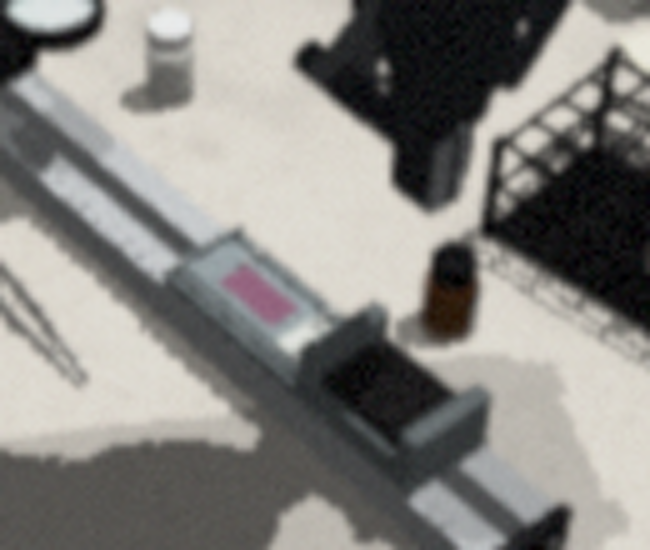

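The side view shows the lowest tip corner at about (386,242), while I predicted the tip at (383,252). I'll check that against the top view before descending.

View pics/top3z.png

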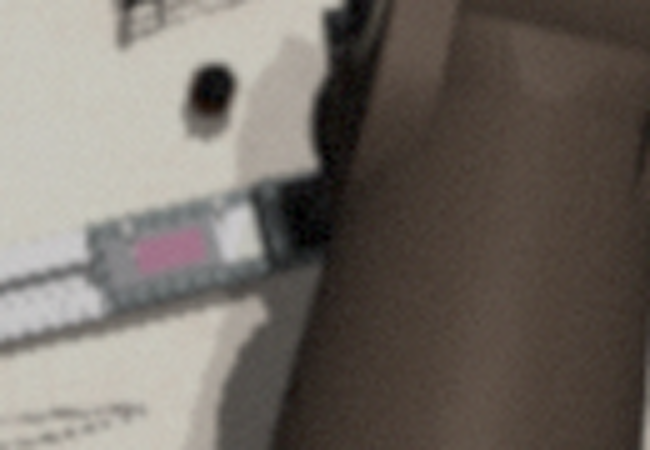

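The forearm hides the tip in the top view. To settle the mismatch, I'll overlay the predicted tool geometry on the saved pictures, both start pose and now, in one mosaic.

Run:
```python
from m import *
def draw(fn,c,p,rv,b,off,ys):
    A=R.from_rotvec(rv).as_matrix(); im=cv2.imread("pics/"+fn); x0,y0,x1,y1=b; k=400/(x1-x0)
    z=cv2.resize(im[y0:y1,x0:x1],(400,300),interpolation=cv2.INTER_CUBIC); z=np.clip(z.astype(float)*1.8,0,255).astype(np.uint8)
    def dot(P,col):
        q=(px(c,P)-[x0,y0]+.5)*k; cv2.circle(z,tuple(q.astype(int)),2,col,-1)
    for t,col in ((.022,(0,0,255)),(0,(0,255,0)),(-.051,(255,0,0)),(-.15,(0,255,255))):
        dot(p+A[:,2]*t,col)
    for sx in(-1,1):
        for sy in(-1,1):
            dot(p+A@[sx*.011,sy*ys,off],(255,0,255)); dot(p+A@[sx*.038,sy*.0425,-.051],(255,200,0))
    return z
s0=np.array([.11907909,.51130026,.21783792]);v0=np.array([.358652,3.121018,0])
s,A=tool(); p=s["tcp_pos"]; v=s["orientation"]; print(s["clock"],p.round(4))
a=draw("side1.png","side",s0,v0,(0,20,160,140),.009,.057); b=draw("top1.png","top",s0,v0,(0,360,160,480),.009,.057)
d=draw("side3.png","side",p,v,(310,150,470,270),.022,.0145); e=draw("top3.png","top",p,v,(300,130,460,250),.022,.0145)
cv2.imwrite("pics/mos.png",np.vstack([np.hstack([a,b]),np.hstack([d,e])]))
```

```text
4.35 [ 0.5744 -0.1479  0.1376]
```

View pics/mos.png

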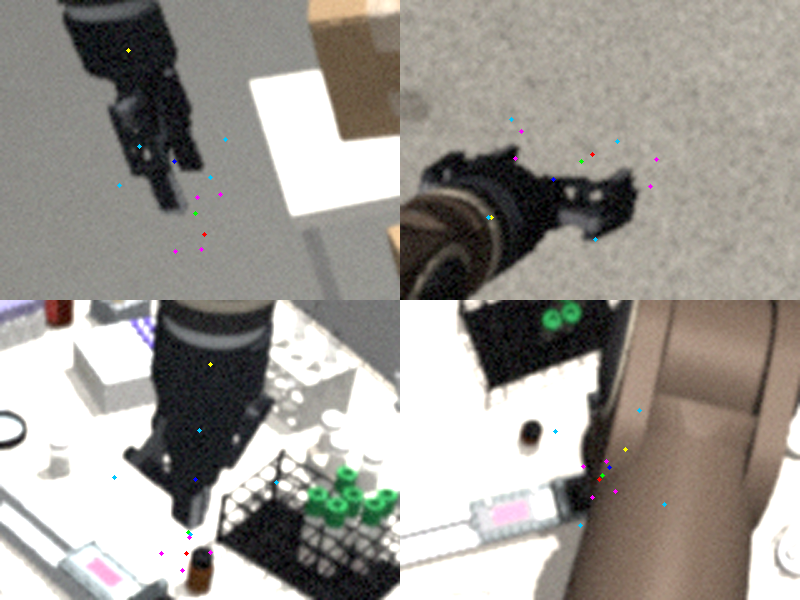

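In the mosaic the visible tip is at side (386,235), on the predicted tool axis sideways but about 30 mm shorter than stated. The start pose shows the same, so it is a length difference and not a horizontal error. I'll centre over the pad, come down in stages and let the contact force give the height.

```bash
python3 -m jog '[[[-0.007,-0.015,0.03,0,0],[-0.007,-0.015,0.05,0,0],[0,0,0.05,0,0],[0,0,0.05,0,0],[0,0,0.05,0,0],[0,0,0,0,0],[0,0,0,0,0],[0,0,0,0,0]]]'
python3 - <<'E'
from m import *
s,A=tool(); p=s["tcp_pos"]; print(s["clock"],p.round(4),s["force"].round(2),A[:,2].round(4),"tool xy from pad",(A.T@(p-[.569,-.151,p[2]]))[:2].round(4))
im=save("side","side4.png"); x0,y0,x1,y1=330,200,430,300
z=cv2.resize(im[y0:y1,x0:x1,::-1],(600,600),interpolation=cv2.INTER_CUBIC)
z=np.clip(z.astype(float)*1.8,0,255).astype(np.uint8)
for t,col in ((.022,(0,0,255)),(0,(0,255,0))):
    cv2.circle(z,tuple(((px("side",p+A[:,2]*t)-[x0,y0]+.5)*6).astype(int)),3,col,-1)
cv2.imwrite("pics/s4.png",z)
E
```

```text
clock: 5.02
tcp_pos: [0.5698, -0.152, 0.0919]
orientation: [1.961, 2.454, 0.0]
force: [-0.1, 0.7, 1.2]
finger_gap: -0.0
grip_force: 0.0
5.0167 [ 0.5698 -0.152   0.0919] [-0.06  0.68  1.19] [ 0. -0. -1.] tool xy from pad [-0.0012  0.0005]
```

View pics/s4.png

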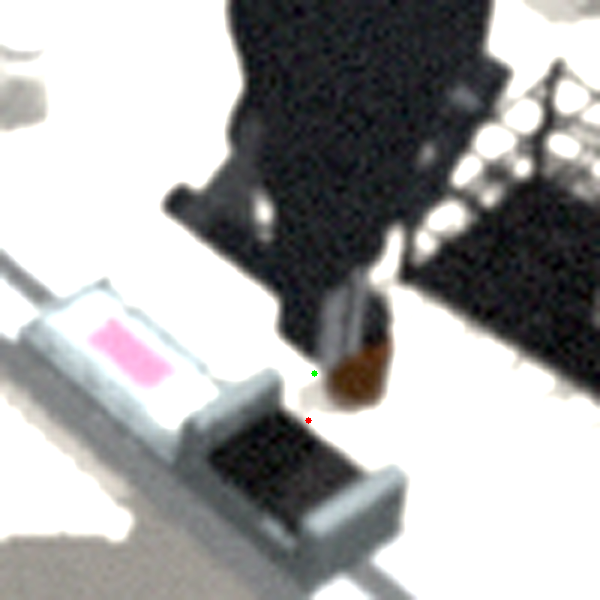

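The picture shows the tip centre at about crop (310,335). That is straight above the pad (crop 290,465) if the tip is near z≈0.105, so again it sits higher than stated. I'll go down gently and read the force.

```bash
python3 -m jog '[[[0,0,0.02,0,0],[0,0,0.02,0,0],[0,0,0.02,0,0],[0,0,0.01,0,0],[0,0,0.01,0,0],[0,0,0,0,0]]]'; python3 -m jog '[[[0,0,0.01,0,0],[0,0,0.01,0,0],[0,0,0,0,0]]]'; python3 -m jog '[[[0,0,0.01,0,0],[0,0,0.01,0,0],[0,0,0,0,0]]]'
```

```text
clock: 5.57
tcp_pos: [0.5693, -0.152, 0.0752]
orientation: [-1.961, -2.454, 0.001]
force: [0.1, -0.1, -0.3]
finger_gap: -0.0
grip_force: 0.0
clock: 5.82
tcp_pos: [0.5695, -0.152, 0.0714]
orientation: [-1.961, -2.454, 0.0]
force: [-0.2, 0.3, 0.3]
finger_gap: -0.003
grip_force: 0.0
clock: 6.07
tcp_pos: [0.5694, -0.152, 0.0673]
orientation: [-1.961, -2.454, 0.0]
force: [0.1, -0.0, -0.2]
finger_gap: 0.005
grip_force: 0.0
```

There is no force at the stated contact height, so the tip really is shorter, as the pictures showed. I'll continue down in small steps.

```bash
python3 -m jog '[[[0,0,0.015,0,0],[0,0,0.015,0,0],[0,0,0.01,0,0],[0,0,0,0,0]]]'; python3 -m jog '[[[0,0,0.01,0,0],[0,0,0.01,0,0],[0,0,0.01,0,0],[0,0,0,0,0]]]'
python3 - <<'E'
from m import *
s,A=tool(); p=s["tcp_pos"]; print(p.round(4),s["force"].round(2))
im=save("side","side5.png"); x0,y0,x1,y1=330,200,430,300
z=cv2.resize(im[y0:y1,x0:x1,::-1],(600,600),interpolation=cv2.INTER_CUBIC)
cv2.imwrite("pics/s5.png",np.clip(z.astype(float)*1.8,0,255).astype(np.uint8))
E
```

```text
clock: 6.4
tcp_pos: [0.5693, -0.152, 0.0591]
orientation: [-1.961, -2.453, 0.001]
force: [1.6, 0.5, -0.8]
finger_gap: -0.001
grip_force: 0.0
clock: 6.73
tcp_pos: [0.5694, -0.152, 0.0533]
orientation: [-1.961, -2.454, 0.0]
force: [-0.5, 0.6, -0.2]
finger_gap: 0.004
grip_force: 0.0
[ 0.5694 -0.152   0.0533] [-0.53  0.64 -0.22]
```

View pics/s5.png

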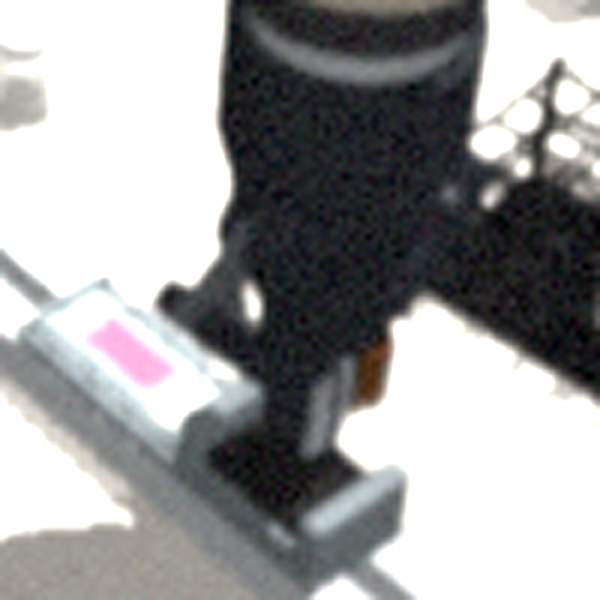

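The tip is now over the middle of the pad, about 14 mm above it (crop 290,430 against 290,465), and clear of both lips. I'll keep going to contact.

```bash
python3 -m jog '[[[0,0,0.015,0,0],[0,0,0.015,0,0],[0,0,0.01,0,0],[0,0,0,0,0],[0,0,0,0,0]]]'; python3 -m jog '[[[0,0,0.01,0,0],[0,0,0.01,0,0],[0,0,0,0,0],[0,0,0,0,0]]]'
```

```text
clock: 7.2
tcp_pos: [0.5695, -0.152, 0.0456]
orientation: [-1.961, -2.454, 0.0]
force: [0.1, -0.8, 0.2]
finger_gap: 0.001
grip_force: 0.0
clock: 7.53
tcp_pos: [0.5695, -0.152, 0.0417]
orientation: [-1.961, -2.454, 0.0]
force: [0.3, 0.0, -0.7]
finger_gap: 0.0
grip_force: 0.0
```

```bash
python3 -m jog '[[[0,0,0.01,0,0],[0,0,0,0,0],[0,0,0,0,0]]]'; python3 -m jog '[[[0,0,0.01,0,0],[0,0,0,0,0],[0,0,0,0,0]]]'; python3 -m jog '[[[0,0,0.008,0,0],[0,0,0,0,0],[0,0,0,0,0]]]'
```

```text
clock: 7.78
tcp_pos: [0.5696, -0.1521, 0.0397]
orientation: [-1.961, -2.454, 0.0]
force: [-0.5, -0.3, -1.0]
finger_gap: 0.002
grip_force: 0.0
clock: 8.03
tcp_pos: [0.5695, -0.1521, 0.0377]
orientation: [-1.961, -2.454, 0.0]
force: [0.5, -0.6, -0.8]
finger_gap: 0.001
grip_force: 0.0
clock: 8.28
tcp_pos: [0.5696, -0.1521, 0.0361]
orientation: [-1.961, -2.454, 0.0]
force: [-0.2, 0.9, -0.4]
finger_gap: 0.001
grip_force: 0.0
```

```bash
for i in 1; do python3 -m jog '[[[0,0,0.008,0,0],[0,0,0,0,0],[0,0,0,0,0]]]'; done | grep -E "tcp|force"; python3 -m jog '[[[0,0,0.008,0,0],[0,0,0,0,0],[0,0,0,0,0]]]' | grep -E "tcp|force"
```

```text
tcp_pos: [0.5695, -0.1521, 0.0345]
force: [-0.4, -0.3, 0.3]
grip_force: 0.0
tcp_pos: [0.5695, -0.152, 0.0329]
force: [0.2, 0.1, -0.2]
grip_force: 0.0
```

```bash
python3 -m jog '[[[0,0,0.008,0,0],[0,0,0,0,0],[0,0,0,0,0]]]' | grep -E "tcp|^force"; python3 -m jog '[[[0,0,0.008,0,0],[0,0,0,0,0],[0,0,0,0,0]]]' | grep -E "tcp|^force"
python3 - <<'E'
from m import *
im=save("side","side6.png"); x0,y0,x1,y1=330,200,430,300
z=cv2.resize(im[y0:y1,x0:x1,::-1],(600,600),interpolation=cv2.INTER_CUBIC)
cv2.imwrite("pics/s6.png",np.clip((z/255.)**.5*255*1.2,0,255).astype(np.uint8))
E
```

```text
tcp_pos: [0.5699, -0.1523, 0.0325]
force: [-3.6, 0.1, 8.3]
tcp_pos: [0.5699, -0.1524, 0.0311]
force: [-2.8, 0.1, 9.0]
```

Contact came at TCP z≈0.0325: 8.3 N, then 9.0 N after another 1.4 mm, which matches the pad's spring. I'll press about 2.5 mm more.

```bash
python3 -m jog '[[[0,0,0.006,0,0],[0,0,0,0,0],[0,0,0,0,0]]]' | grep -E "tcp|^force"; python3 -m jog '[[[0,0,0.006,0,0],[0,0,0,0,0],[0,0,0,0,0],[0,0,0,0,0]]]' | grep -E "clock|tcp|^force"
```

```text
tcp_pos: [0.5699, -0.1525, 0.03]
force: [-3.1, -0.3, 9.7]
clock: 9.92
tcp_pos: [0.5699, -0.1525, 0.029]
force: [-3.7, -1.0, 9.7]
```

View pics/s6.png

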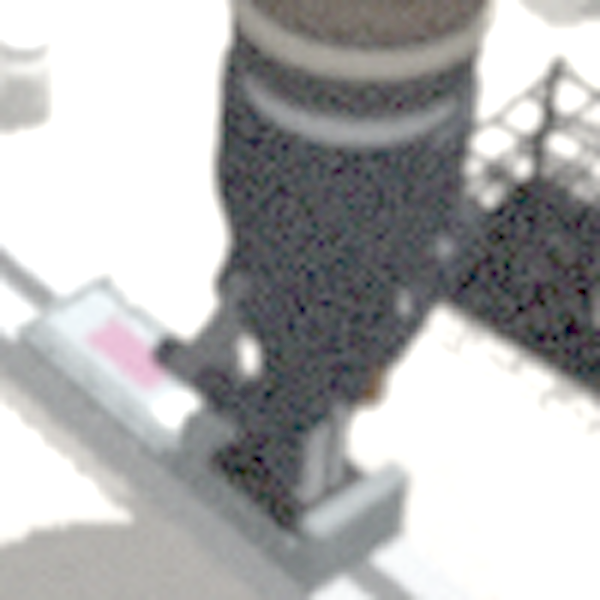

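The tip is in the pocket on the pad, towards the rear, at crop (310,480), and the pad is pressed about 3.5 mm. I'll push along the rail, first part only, with a gentle ramp.

```bash
python3 -m jog '[[[0.005,0,0,0,0],[0.01,0,0,0,0],[0.02,0,0,0,0],[0.03,0,0,0,0],[0.04,0,0,0,0],[0.04,0,0,0,0],[0.04,0,0,0,0],[0.04,0,0,0,0],[0.04,0,0,0,0],[0.03,0,0,0,0],[0.02,0,0,0,0],[0.01,0,0,0,0],[0,0,0,0,0]]]'
python3 - <<'E'
from h import *
for c in ("side","top"):
    save(c,c+"7.png")
    for n,z in (("carriage_nose",.03),("smear_slide",.032),("stop_face",.03)):
        for d in r.place_of(c,n)[:2]: print(c,n,round(d["p"],2),np.round(d["centre"],1),at_z(c,d["centre"],z).round(4))
E
```

```text
clock: 11.0
tcp_pos: [0.5557, -0.0886, 0.029]
orientation: [1.96, 2.453, 0.001]
force: [-2.8, -0.7, 9.1]
finger_gap: 0.0
grip_force: 4.9
side carriage_nose 0.82 [319.7 232.5] [0.5281 0.0366 0.03  ]
side smear_slide 0.56 [330.2 243.8] [ 0.5319 -0.0086  0.032 ]
side stop_face 0.88 [300.3 217.7] [0.5097 0.1031 0.03  ]
top carriage_nose 0.67 [301.4 227.5] [0.526  0.0344 0.03  ]
top smear_slide 0.78 [319.5 222.3] [ 0.5373 -0.0102  0.032 ]
top stop_face 0.78 [268. 233.] [0.5149 0.1163 0.03  ]
```

The carriage follows the finger: the nose is now at y≈0.035, with 76–86 mm to go. I'll push 60 mm more, then creep.

```bash
python3 -m jog '[[[0.01,0,0,0,0],[0.02,0,0,0,0],[0.03,0,0,0,0],[0.04,0,0,0,0],[0.04,0,0,0,0],[0.04,0,0,0,0],[0.04,0,0,0,0],[0.03,0,0,0,0],[0.02,0,0,0,0],[0.02,0,0,0,0],[0.01,0,0,0,0],[0,0,0,0,0]]]'; python3 -m jog '[[[0.01,0,0,0,0],[0.01,0,0,0,0],[0.01,0,0,0,0],[0,0,0,0,0]]]'
python3 - <<'E'
from h import *
for c in ("side","top"):
    save(c,c+"8.png")
    for n,z in (("carriage_nose",.03),("smear_slide",.032)):
        for d in r.place_of(c,n)[:1]: print(c,n,round(d["p"],2),np.round(d["centre"],1),at_z(c,d["centre"],z).round(4))
E
```

```text
clock: 12.4
tcp_pos: [0.5428, -0.0299, 0.029]
orientation: [1.959, 2.453, 0.002]
force: [-2.6, -0.3, 9.4]
finger_gap: -0.002
grip_force: 4.9
clock: 12.73
tcp_pos: [0.5415, -0.0243, 0.029]
orientation: [1.96, 2.453, 0.002]
force: [-3.3, -0.8, 10.2]
finger_gap: -0.001
grip_force: 4.9
side carriage_nose 0.77 [304.3 215.9] [0.5208 0.1049 0.03  ]
side smear_slide 0.49 [310.6 229.7] [0.5128 0.0522 0.032 ]
top carriage_nose 0.74 [274.4 232.4] [0.5159 0.1006 0.03  ]
top smear_slide 0.59 [269.8 237. ] [0.5048 0.1119 0.032 ]
```

```bash
for k in 1; do python3 -m jog '[[[0.01,0,0,0,0],[0.01,0,0,0,0],[0,0,0,0,0]]]'; done | grep -E "tcp|^force"; python3 -m jog '[[[0.01,0,0,0,0],[0.01,0,0,0,0],[0,0,0,0,0]]]' | grep -E "tcp|^force"; python3 -m jog '[[[0.01,0,0,0,0],[0.01,0,0,0,0],[0,0,0,0,0]]]'| grep -E "clock|tcp|^force"
```

```text
tcp_pos: [0.5407, -0.0205, 0.0291]
force: [-2.4, -0.3, 9.6]
tcp_pos: [0.5398, -0.0165, 0.029]
force: [-2.3, 0.4, 9.5]
clock: 13.78
tcp_pos: [0.5389, -0.0126, 0.029]
force: [-2.2, -0.1, 10.1]
```

```bash
python3 -m jog '[[[0.01,0,0,0,0],[0.01,0,0,0,0],[0,0,0,0,0]]]' | grep -E "tcp|^force"; python3 -m jog '[[[0.01,0,0,0,0],[0.01,0,0,0,0],[0,0,0,0,0]]]'| grep -E "clock|tcp|^force"
```

```text
tcp_pos: [0.5381, -0.0087, 0.029]
force: [-2.7, 0.3, 9.9]
clock: 14.28
tcp_pos: [0.5378, -0.0063, 0.0293]
force: [0.1, -6.0, 9.3]
```

At 150 mm of travel the force along the rail jumps to 6 N, so the nose is at the stop. I'll hold briefly, then lift straight off.

```bash
python3 -m jog '[[[0.003,0,0,0,0],[0,0,0,0,0],[0,0,0,0,0]]]' | grep -E "tcp|^force"; python3 -m jog '[[[0,0,-0.01,0,0],[0,0,-0.01,0,0],[0,0,-0.01,0,0],[0,0,-0.02,0,0],[0,0,-0.03,0,0],[0,0,-0.05,0,0],[0,0,-0.1,0,0],[0,0,-0.1,0,0],[0,0,-0.1,0,0],[0,0,-0.1,0,0],[0,0,-0.1,0,0],[0,0,0,0,0],[0,0,0,0,0]]]'
python3 - <<'E'
from h import *
for c in ("side","top"):
    save(c,c+"9.png")
    for n,z in (("carriage_nose",.03),("pad_top",.047),("stop_face",.03)):
        for d in r.place_of(c,n)[:1]: print(c,n,round(d["p"],2),np.round(d["centre"],1),at_z(c,d["centre"],z).round(4))
E
```

```text
tcp_pos: [0.5378, -0.0061, 0.0293]
force: [-0.5, -7.3, 9.6]
clock: 15.62
tcp_pos: [0.5371, -0.0041, 0.1551]
orientation: [1.96, 2.453, 0.003]
force: [-0.7, -0.4, 0.2]
finger_gap: 0.002
grip_force: 0.0
side carriage_nose 0.65 [298.3 216.8] [0.5068 0.1082 0.03  ]
side pad_top 0.56 [328.9 237.7] [ 0.5308 -0.0042  0.047 ]
side stop_face 0.95 [296.5 216.5] [0.5034 0.111  0.03  ]
top carriage_nose 0.52 [268.7 236.2] [0.507  0.1147 0.03  ]
top stop_face 0.65 [268.4 236.1] [0.5072 0.1155 0.03  ]
```

The nose and stop coincide in both views (side 298,217 / 297,217; top 269,236 / 268,236), and the arm is clear. I'm handing in.

```bash
python3 -c "
from workcell import r
print(r.hand_in())"
```

```text
the job is handed in; nothing more can be done
None
```

The carriage was pushed about 150 mm with the pad held down until its nose met the stop at about 7 N, then the finger was lifted straight off clear of everything and the job handed in; the hand-in returned no verdict, and I didn't check the bystanders in a final picture.

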